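Hang a wood-sample carrier in the drying station

ROBOT

A 6-joint arm with a two-finger parallel gripper is mounted at the origin on the work surface. World frame = base frame: x ahead of the robot, y to its left, z up, the work surface at z = 0. Lengths are in m, angles in degrees, forces in N, time in s.
With the tool pointing down it reaches from about 0.25 to 0.725 m from the base axis. Payload 9.7 kg.
Tool frame: the origin (TCP) lies midway between the tips of the shut fingers; the grasp point (between the pads) lies 19 mm behind it; z points along the fingers, y is the line along which they close (so a half turn about z gives the same grasp; the last joint's range is limited). The gripper opens to 85 mm and grips with 20 to 120 N. Pads are 22 mm wide; open, the fingers measure 114 mm over their backs; the gripper's body (76 mm by 85 mm) begins 54 mm behind the grasp point. The pads swing forward as they close: fully open they stand 13 mm farther back than shut.
Start: joints at [72.307, 4.979, 10.078, 95.1, 0, 90], TCP at [0.167, 0.524, 0.231] pointing down, gripper open.
Joint ranges: [-179.16, 179.16], [-48.56, 103.87], [-65.8, 70.77], [-126.05, 130.52], [-82.76, 87.17], [-180, 180]. Speed limits (degrees/s): [127.2, 127.2, 147.25, 180, 180, 180].

INTERFACE

Orientations are given as [roll, pitch, yaw] about the fixed x, y, z axes, in that order (R = Rz(yaw) Ry(pitch) Rx(roll)).
In Python, from workcell import bot gives the robot as it stands. The module is installed in compiled form; this text tells all that it offers.
- The arm moves only by the tool send_rows, never from a script. Its argument "moves" is one flat list of numbers, 7 for each row, row after row: the shift along the world's x, y, z normalised to -1 to 1, where 1 is 0.025 m, then the turn, a rotation vector about the world's x, y, z normalised to -1 to 1, where 1 is 0.15 rad, then the closure, from -1 (fully open) to 1 (shut), so that 0 is half open. A call has 1 to 8 rows; each row shifts and turns the commanded pose from where the row before left it; what a row does not reach is not made up. A row lasts 1/8 s, in which the tool goes at most 62.5 mm and 10.7 degrees, less where a joint would pass 70% of its speed; a pose out of reach is approached as far as the arm can. A call with a number of a shift or a turn outside -1 to 1 is refused whole. A call with a gripper value outside its range is refused whole. The fingers move at their own pace and stop on an object; "squeeze" is the grip in N (left out, the last holds). Time passes only in rows, so rows that do not move let the fingers close. It gives the time, the measured TCP pose, the force, the opening and the grip force at its end, in the units of the state.
- bot.get_obs(): the state, without advancing time (a new reading comes with each control period).
- bot.camera(name): name is "scene" or "top" or "wrist"; returns a dict with "color" (480x640x3 uint8, red, green, blue), "camera_matrix" (3x3 intrinsics, pixels), "D" ([k1, k2, p1, p2, k3] as OpenCV has them; the pictures are not rectified), "R" (3x3) and "t" (3): a world point X has camera coordinates R X + t. Camera axes: x right, y down, z forward; pixel columns grow to the right and rows downward; lengths in m; the calibration is good to about 2 mm. A picture is of the moment at which its call begins. There is no depth.
- bot.job_done(): hands the job in; it is judged then, once.
Trained networks look in the newest picture that a camera, given by its name, has taken for a name from the list of things; names that differ only in an ending like _2 or _b are one class to them, and where a whole thing is asked for, a point or a joint stands for the part that bears it (a point fixed in the world has none). Each returns a list of dicts, best first, with "p" (0 to 1); they miss things now and then, are a little off and sometimes report something else, mostly with a low value. They report only what shows in the picture. A call takes as long as a camera call.
- bot.boxes_of(camera, query): "extent" ([left, top, right, bottom] in pixels, round what is visible of it).
- bot.trace(camera, query): "region" (480x640 bool, what is visible of it) and "extent" ([left, top, right, bottom] in pixels, round what is visible of it).
- bot.landmark_of(camera, query): "pixel" ([column, row] in pixels: a listed point, or the origin of a listed thing).
The state is a dict: "time": time; "q": joint angles; "qd": joint speeds; "joint_efforts": joint torques, N m; "ee_pos": TCP position; "tcp_rot": TCP orientation; "wrist_force": force on the tool from outside, world axes, zero at the start; "torque": the same for the moment, N m; "opening": finger opening in m; "grasp_force": force on a finger pad.
Only numpy, scipy, OpenCV 4.12 (cv2) and the standard library are available. Lean on these libraries where they do the work, as an engineer would, in place of code of your own. Each camera call takes 0.05 s, during which the arm holds its last target. There are 200 camera calls.

TASK

First slide the drying station's clear door fully open. Then take the carrier with the broad flat plank off the drip stand and, without dropping it or setting it down, hook it on the station's rail at the open end, slide it along the rail until it hangs centred under the warm-air nozzle and let go. Finally slide the door fully shut; leave the other carriers, the jars and the rest where they are.

Things in the scene. Friction and masses are not known exactly. Their poses are not given: they have to be found in the camera images.
- station: Drying station; origin on the table below the rail's axis; x away from the robot, y along the rail, z up; yawed up to 5 deg. Rail: steel bar 12 mm thick, axis 270 mm high. Along y (mm): end post -285 (top +10 over the axis), open loading end to -85, hooded bay -85 to 160, fan housing 160 to 385 (345 high). Base plate reaches x -160. Bay open at back and loading end.
- door (a joint): Sliding front door, m along its track: 0 fully shut (before the bay), 0.22 fully open (before the fan housing), growing to station +y. Stays where left; needs 2 to 4 N. Clear panel 235 wide in an aluminium frame, leaning 21 deg, its top away from the robot: lower edge 150 mm before the rail at 25 mm height, top edge 40 mm before it at 305 mm. Shut, it spans station y -77 to 157 mm.
- door_handle (a point): Middle of the door's D-handle, on the axis of its round steel bar (12 mm thick, 90 mm long, lying up the door's 21 deg slope, 42 mm off its face; 260 mm above the table, 103 mm before the rail). Moves with the door; axes as the station's.
- load_mid (a point): Point on the rail's axis at the middle of its open loading end, axes as the station's (y along the rail). Free rail runs 90 mm either way: to the end post on -y, to the hood on +y. Only here is there room above the rail to hook a carrier on.
- nozzle_mark (a point): The mark: point on the rail's axis below the middle of the warm-air nozzle (axes as the station's), 145 to 215 mm along +y from load_mid. The dark steel slot nozzle is 60 mm wide along the rail, its underside 23 mm above the axis. A dark pipe stub stands on its carriage on the hood, 60 mm behind the rail; a rib 4 mm wide from there to the hood's front edge shows its middle.
- nozzle: The nozzle's own frame: as nozzle_mark but at table level. The hood over the bay is a clear sheet in an aluminium frame: underside 35 mm above the rail's axis, front edge (door guide) 29 mm before it, the nozzle's rib 37 mm before it. Hence the gripper reaches a hung grip in the bay only leaning back to the robot, 30 to 45 deg from vertical.
- carrier_plank: The carrier to hang, 0.22 kg: the one with a broad flat dark plank piece (70 wide along y, 22 thick, 50 high; underside 150 mm below the origin). Origin: where the rail's axis lies in its hook; x away from the grip side, y along the rail, z up. It starts hung on the drip stand, grip towards the robot; to come off it rises 31 mm or more, then moves along its -x.
- plank_grip (a point): Middle of that carrier's grey plastic grip block (20 mm wide in y, 28 deep in x, 36 high), 28 mm before (-x) and 58 mm below its origin; axes as the carrier's. Hook above it: steel strip 16 mm wide, inverted V saddle, top 13 mm above the origin, inner gap 22 mm; front leg at x -12.5 mm, back leg at +12.5 mm ending 24 mm below the origin. Steel jaw from 90 mm below the origin.
- stand: Drip stand: dark base plate 110 x 260 mm, two posts 230 mm apart (y) and between them a bar 12 mm thick along y, axis 190 mm high over the origin. Origin on the table under the bar's middle, x away from the robot. One carrier hangs about 50 mm to each side of the middle (y -58 to -42 and 42 to 58 mm); which is which varies.
- carrier_pin: Carrier of the same make (same hook, grip and origin) on the drip stand's other place, holding a round wooden pin 26 mm thick, underside 150 mm below the origin. To be left alone.
- carrier_bay: Another pin carrier, as carrier_pin, already hanging on the station's rail at the far end of the bay, 80 mm or more beyond the nozzle mark on the +y side. To be left alone.
- jar_a: Bystander: closed amber jar, white lid, 56 mm across, 50 mm high, standing before the loading end; origin under its middle.
- jar_b: Bystander: a second such jar, nearer the robot.
- specimen_jar: Bystander: clear jar with steel lid, 70 mm across, 85 mm high, standing before the door; origin under its middle.
- wash_bottle: Bystander: white wash bottle, 60 mm across, 150 mm high, standing before the fan housing; origin under its middle.
- drip_dish: Bystander: white bowl, 100 mm across, 28 mm high, on the table behind the open end of the rail; origin under its middle.

How it is judged:
By the outcome, as a careful person would: the job done as asked, in the order asked, and still so for the second after the job is handed in, with the robot touching nothing.
It also fails if it takes over 72 s, if anything falls off the work surface, if the arm or the gripper's body presses on something with over 40 N, if the wrist force passes 120 N, or if a joint passes its speed limit or range.

## Working session

There is one attempt and no reset: what is moved stays moved. The work goes in short steps, Python scripts to look and compute and a tool call to move; the robot and the scene stay as the last step left them, time stands still between calls to the robot, and variables do not carry over. Pictures are saved under pics/ and viewed, at most 10 in all, crops included, and the job is handed in when it is done.

Besides the shell and the picture viewer there is one more tool, called after ">>>" as a command line: name --argument value ..., lists and objects as JSON in quotes. send_rows: Moves the arm, as the interface text tells. Its arguments: {"type":"object","properties":{"moves":{"type":"array"},"squeeze":{"type":"number"}},"required":["moves"]}

```bash
mkdir -p pics
cat > h.py <<'E'
import numpy as np, cv2
from workcell import bot
def snap(n): 
    c=bot.camera(n); return c
def save(c,f): cv2.imwrite('pics/'+f,c['color'][:,:,::-1])
def ray(c,px):
    u=cv2.undistortPoints(np.array([[px]],float),c['camera_matrix'],c['D'])[0,0]
    d=c['R'].T@np.array([u[0],u[1],1]); o=-c['R'].T@c['t']; return o,d/np.linalg.norm(d)
def atz(c,px,z):
    o,d=ray(c,px); return o+d*(z-o[2])/d[2]
def tri(L):
    A=0;b=0
    for c,px in L:
        o,d=ray(c,px);P=np.eye(3)-np.outer(d,d);A=A+P;b=b+P@o
    X=np.linalg.solve(A,b); 
    return X,[np.linalg.norm(proj(c,X)-px) for c,px in L]
def proj(c,X):
    return cv2.projectPoints(np.array([X],float),cv2.Rodrigues(c['R'])[0],c['t'],c['camera_matrix'],c['D'])[0][0,0]
E
cat > a.py <<'E'
from h import *
C={n:snap(n) for n in('scene','top','wrist')}
for n in C: save(C[n],n+'0.png')
for n,c in C.items(): print(n,(-c['R'].T@c['t']).round(3),c['R'][2].round(2))
for q in 'station door_handle load_mid nozzle_mark nozzle carrier_plank plank_grip stand carrier_pin carrier_bay jar_a specimen_jar wash_bottle drip_dish'.split():
    D={}
    for n in C:
        r=bot.landmark_of(n,q)
        if r:
            D[n]=r
            print(q,n,[(np.round(k['pixel'],1).tolist(),round(k['p'],2)) for k in r[:3]])
    if 'scene' in D and 'top' in D:
        X,e=tri([(C[n],D[n][0]['pixel']) for n in('scene','top')]); print('   ',X.round(4),np.round(e,1))
print(bot.get_obs())
E
python3 a.py
```

```text
scene [ 1.32  -0.391  1.073] [-0.62  0.3  -0.73]
top [ 0.433 -0.037  1.4  ] [ 0.11  0.02 -0.99]
wrist [0.102 0.544 0.373] [ 0.25 -0.08 -0.96]
station scene [([396.5, 305.0], 0.89)]
station top [([268.9, 208.9], 0.63), ([404.4, 295.5], 0.23)]
    [0.6649 0.0892 0.0058] [0.7 0.6]
door_handle scene [([370.7, 205.5], 0.7), ([351.5, 363.5], 0.21)]
door_handle top [([266.3, 236.4], 0.95), ([328.3, 256.7], 0.55)]
    [0.5609 0.0685 0.2534] [1. 1.]
load_mid scene [([332.4, 261.8], 0.94), ([170.4, 247.4], 0.41), ([311.8, 292.5], 0.21)]
load_mid top [([331.0, 180.4], 0.62), ([336.0, 186.1], 0.56)]
    [ 0.6815 -0.0781  0.2662] [3.6 3.2]
nozzle_mark scene [([220.8, 252.8], 0.39)]
nozzle_mark top [([454.8, 302.2], 0.58), ([342.0, 301.8], 0.25)]
    [ 0.4393 -0.3071  0.1761] [25.5 25.1]
carrier_plank scene [([214.3, 244.0], 0.89)]
carrier_plank top [([411.9, 285.9], 0.87), ([341.9, 304.0], 0.46)]
    [ 0.4538 -0.2625  0.1866] [1.4 1.4]
plank_grip scene [([219.9, 252.1], 0.93)]
plank_grip top [([406.1, 294.5], 0.85)]
    [ 0.435  -0.2544  0.1377] [0.1 0.1]
stand scene [([206.4, 294.6], 0.69)]
stan
[... 746 characters left out ...]
 0.7577 -0.0816  0.0079] [0.9 0.7]
{'time': 2.25, 'q': array([7.23077658e+01, 4.97791811e+00, 1.00758305e+01, 9.50987786e+01,
       5.50596740e-04, 8.99991243e+01]), 'qd': array([ 0.13483739, -0.10411125, -0.03560883,  0.04543004,  0.01929219,
        0.02769853]), 'joint_efforts': array([ 4.77213944e-04, -5.20095134e+01,  4.64856613e+01,  1.77908809e-03,
        6.14624400e-05,  8.09390741e-07]), 'ee_pos': array([0.16714041, 0.52397431, 0.23127221]), 'tcp_rot': array([-1.79999134e+02, -5.50609979e-04,  1.62308642e+02]), 'wrist_force': array([ 0.20863176, -0.8179831 ,  0.32472711]), 'torque': array([-0.00482806, -0.0113698 , -0.03314688]), 'grasp_force': 0.0, 'opening': 0.08542984602448704}
```

View pictures.

View pics/top0.png

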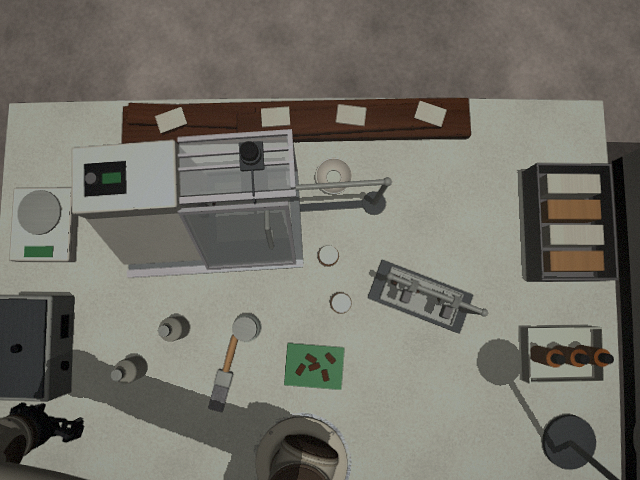

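View pics/scene0.png

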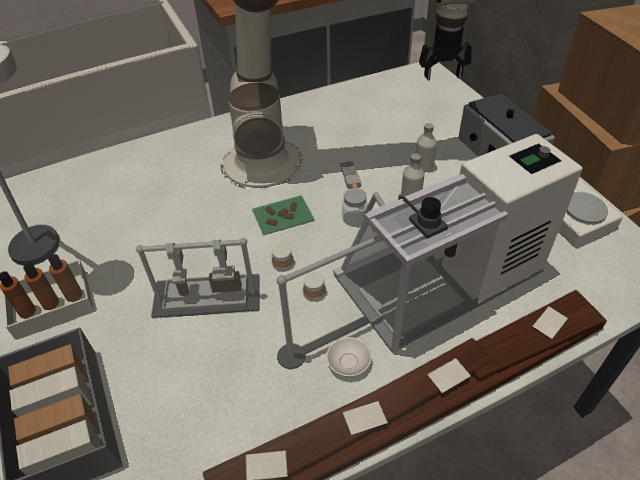

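Run:
```python
import cv2
a=cv2.imread('pics/top0.png')[130:280,170:400]; b=cv2.imread('pics/scene0.png')[170:380,265:475]
a=cv2.resize(a,None,fx=3.4,fy=3.4,interpolation=cv2.INTER_CUBIC);b=cv2.resize(b,None,fx=2.8,fy=2.8,interpolation=cv2.INTER_CUBIC)
cv2.imwrite('pics/ca.png',a);cv2.imwrite('pics/cb.png',b)
```

```text
(no output)
```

View pics/ca.png

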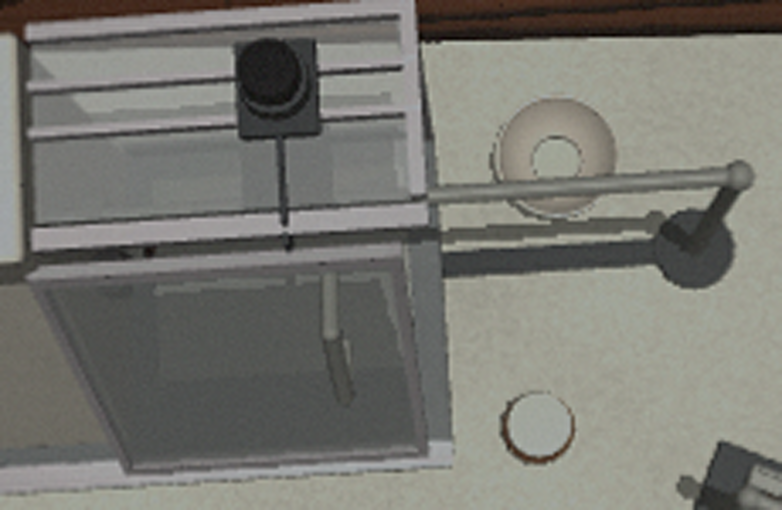

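View pics/cb.png

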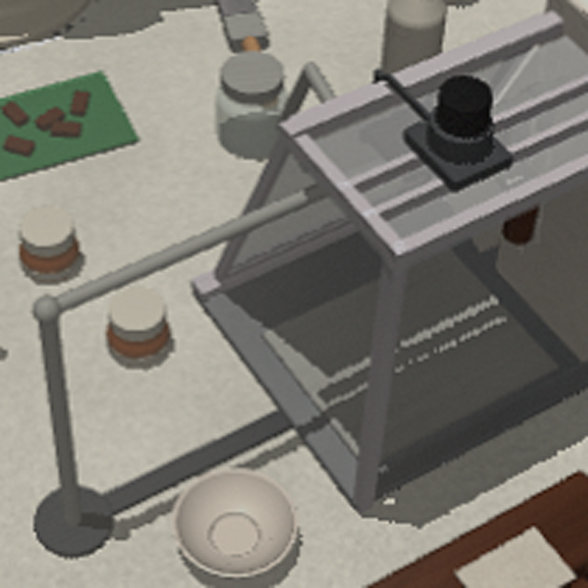

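```bash
cat > b.py <<'E'
from h import *
C={n:snap(n) for n in('scene','top')}
s,t=C['scene'],C['top']
def T(x,y): return (x/3.4+170-.3,y/3.4+130-.3)
def S(x,y): return (x/2.8+265-.3,y/2.8+170-.3)
B,e=tri([(s,S(46,309)),(t,T(739,175))]);print('ball',B,e)
print('ball z',atz(t,T(739,175),.27),atz(s,S(46,309),.27))
r=atz(t,T(440,193),.27);print('rail',r, atz(s,S(310,192),.27))
d=atz(t,T(739,175),.27)-r;print('yaw',np.degrees(np.arctan2(-(-d[0]),-d[1])))
N,e=tri([(s,S(380,75)),(t,T(290,243))]);print('rib',N,e)
for q in [(290,243),(283,180),(281,140)]: print(atz(t,T(*q),.307))
print(atz(s,S(380,75),.307),atz(s,S(428,118),.307))
H,e=tri([(s,S(310,68)),(t,T(336,338))]);print('handle top',H,e)
print('jarcorner front plate',atz(t,T(452,466),.01),atz(s,S(195,290),.01))
E
python3 b.py
```

```text
ball [ 0.68143827 -0.19341779  0.27182161] [np.float64(0.34167942720353456), np.float64(0.29355161644604416)]
ball z [ 0.68162001 -0.19427228  0.27      ] [ 0.68024084 -0.19237924  0.27      ]
rail [ 0.66993328 -0.00174752  0.27      ] [0.66453476 0.0188645  0.27      ]
yaw 3.4737331887679184
rib [0.62882658 0.09070122 0.32448413] [np.float64(1.3382588117671295), np.float64(1.298953868624026)]
[0.6307587  0.09030139 0.307     ]
[0.67070331 0.0952408  0.307     ]
[0.69626259 0.09687575 0.307     ]
[0.61340543 0.10471002 0.307     ] [0.66844683 0.11178656 0.307     ]
handle top [0.57370943 0.06468188 0.29771386] [np.float64(1.475912715108188), np.float64(1.4633272128796722)]
jarcorner front plate [ 0.50836188 -0.00363941  0.01      ] [5.12538601e-01 5.65464434e-05 1.00000000e-02]
```

```bash
cat >> h.py <<'E'
from scipy.spatial.transform import Rotation as Ro
def pose(yaw,lean):
    """tool closes along local y of frame yawed yaw, leaning back lean deg"""
    return Ro.from_euler('z',yaw,degrees=True)*Ro.from_euler('y',-lean,degrees=True)*Ro.from_euler('zyx',[180,0,180],degrees=True)
def plan(tcp,R):
    o=bot.get_obs(); Rc=Ro.from_euler('xyz',o['tcp_rot'],degrees=True)
    d=(np.array(tcp)-o['ee_pos'])/.025; r=(R*Rc.inv()).as_rotvec()/.15
    print('t',round(o['time'],2),'f',o['wrist_force'].round(1),'op',round(o['opening'],4),'tcp',o['ee_pos'].round(4),o['tcp_rot'].round(1)); print('SHIFT',d.round(3),'TURN',r.round(3))
def fr(yaw): y=np.radians(yaw); return np.array([np.cos(y),np.sin(y),0]),np.array([-np.sin(y),np.cos(y),0])
def tcp_for(grasp,R): return np.array(grasp)+.019*R.as_matrix()[:,2]
E
python3 -c "
from h import *
R=pose(3.9,40);print(R.as_matrix().round(2))
t=tcp_for([.560,.0645,.26],R)-.1*R.as_matrix()[:,2];print(t);plan(t,R)"
```

```text
[[-0.76 -0.07  0.64]
 [-0.05  1.    0.04]
 [-0.64 -0.   -0.77]]
[0.50805477 0.06095873 0.3220496 ]
t 2.35 f [ 1.   0.2 -0.3] op 0.085 tcp [0.1671 0.524  0.2313] [-180.    -0.   162.3]
SHIFT [ 13.637 -18.52    3.631] TURN [-0.562 -4.647  2.409]
```

>>> send_rows --moves '[0.3,-0.5,0.3,-0.02,-0.2,0.1,-1,0.5,-0.8,0.3,-0.02,-0.2,0.1,-1,0.6,-0.9,0.3,-0.02,-0.2,0.1,-1,0.7,-0.95,0.3,-0.02,-0.2,0.1,-1,0.7,-0.95,0.3,-0.02,-0.2,0.1,-1,0.7,-0.95,0.3,-0.02,-0.2,0.1,-1,0.7,-0.95,0.3,-0.02,-0.2,0.1,-1,0.7,-0.95,0.3,-0.02,-0.2,0.1,-1]'

```text
time: 3.35
ee_pos: [0.2902, 0.3486, 0.2923]
tcp_rot: [177.9, 13.8, 169.0]
wrist_force: [0.5, 0.8, 0.9]
opening: 0.0856
grasp_force: 0.0
```

>>> send_rows --moves '[0.7,-0.95,0.2,-0.02,-0.2,0.1,-1,0.7,-0.95,0.2,-0.02,-0.2,0.1,-1,0.7,-0.95,0.2,-0.02,-0.2,0.1,-1,0.7,-0.95,0.2,-0.02,-0.2,0.1,-1,0.7,-0.95,0.1,-0.02,-0.2,0.1,-1,0.7,-0.95,0.1,-0.02,-0.2,0.1,-1,0.7,-0.95,0.1,-0.02,-0.2,0.1,-1,0.7,-0.95,0.1,-0.02,-0.2,0.1,-1]'

```text
time: 4.35
ee_pos: [0.4297, 0.1586, 0.3221]
tcp_rot: [177.5, 27.6, 175.8]
wrist_force: [0.4, 0.2, 0.5]
opening: 0.0853
grasp_force: 0.0
```

>>> send_rows --moves '[0.7,-0.95,0,-0.02,-0.2,0.1,-1,0.7,-0.95,0,-0.02,-0.2,0.1,-1,0.7,-0.95,0,-0.02,-0.2,0.1,-1,0.5,-0.7,0,-0.02,-0.2,0.1,-1,0.3,-0.4,0,-0.03,-0.2,0.1,-1,0.2,-0.2,0,-0.03,-0.2,0.1,-1,0,0,0,0,-0.2,0.1,-1,0,0,0,0,0,0,-1]'

```text
time: 5.35
ee_pos: [0.5065, 0.0566, 0.3213]
tcp_rot: [178.6, 39.6, -177.6]
wrist_force: [-0.7, 0.3, -0.3]
opening: 0.0854
grasp_force: 0.0
```

```bash
cat > c.py <<'E'
from h import *
import sys
c=snap('wrist');save(c,sys.argv[1])
for q in 'door_handle load_mid nozzle_mark plank_grip carrier_plank'.split():
    for k in bot.landmark_of('wrist',q)[:2]: print(q,np.round(k['pixel'],1),round(k['p'],2))
print((-c['R'].T@c['t']).round(3))
np.savez('w.npz',**c)
E
python3 c.py w1.png; python3 -c "
from h import *
R=pose(3.9,40)
t=tcp_for([.560,.0645,.26],R)-.1*R.as_matrix()[:,2];plan(t,R)"
```

```text
load_mid [113.3 338.8] 0.64
nozzle_mark [186.6 153.6] 0.25
[0.363 0.047 0.388]
t 5.65 f [-0.3 -0.2 -0.3] op 0.0856 tcp [0.5072 0.0568 0.3214] [ 178.6   39.5 -177.6]
SHIFT [0.034 0.168 0.028] TURN [-0.121 -0.066  0.069]
```

View pics/w1.png

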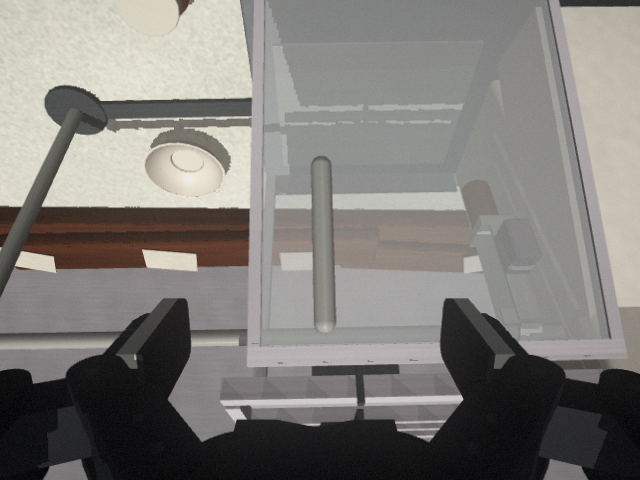

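Run:
```python
from h import *
c=dict(np.load('w.npz'))
for p,z in [((321,161),.218),((323,240),.26),((325,326),.302),((10,340),.27),((238,339),.27)]: print(p,atz(c,p,z).round(4))
for z in(.305,.315,.325): print(z,atz(c,(361,402),z).round(4))
print('nozzle dark sides',atz(c,(313,370),.295).round(4),atz(c,(399,370),.295).round(4))
print('door frame L at top', atz(c,(248,360),.305).round(4),atz(c,(625,350),.305).round(4))
```

```text
(321, 161) [0.5333 0.0633 0.218 ]
(323, 240) [0.5508 0.0645 0.26  ]
(325, 326) [0.568  0.0655 0.302 ]
(10, 340) [ 0.6746 -0.1594  0.27  ]
(238, 339) [0.6696 0.009  0.27  ]
0.305 [0.7148 0.1059 0.305 ]
0.315 [0.6725 0.0988 0.315 ]
0.325 [0.6302 0.0917 0.325 ]
nozzle dark sides [0.6639 0.0646 0.295 ] [0.6643 0.1269 0.295 ]
door frame L at top [0.6124 0.023  0.305 ] [0.5958 0.2472 0.305 ]
```

>>> send_rows --moves '[0.5,0.07,-0.6,-0.06,-0.03,0.03,-1,0.5,0.07,-0.6,-0.06,-0.03,0.03,-1,0.5,0.07,-0.6,0,0,0,-1,0.5,0.07,-0.6,0,0,0,-1,0.44,0.06,-0.6,0,0,0,-1,0,0,0,0,0,0,-1,0,0,0,0,0,0,1,0,0,0,0,0,0,1]' --squeeze 40

```text
time: 6.65
ee_pos: [0.5682, 0.065, 0.2475]
tcp_rot: [180.0, 40.0, -176.2]
wrist_force: [-0.6, 0.1, 1.0]
opening: 0.0515
grasp_force: 0.0
```

>>> send_rows --moves '[0,0,0,0,0,0,1,0,0,0,0,0,0,1,0,0,0,0,0,0,1,0,0,0,0,0,0,1]'

```text
time: 7.15
ee_pos: [0.5681, 0.065, 0.2468]
tcp_rot: [180.0, 40.0, -176.2]
wrist_force: [-6.2, 0.1, 3.1]
opening: 0.0105
grasp_force: 39.1
```

>>> send_rows --moves '[-0.02,0.3,0,0,0,0,1,-0.04,0.6,0,0,0,0,1,-0.06,0.9,0,0,0,0,1,-0.06,0.9,0,0,0,0,1,-0.06,0.9,0,0,0,0,1,-0.06,0.9,0,0,0,0,1,-0.06,0.9,0,0,0,0,1,-0.06,0.9,0,0,0,0,1]'

```text
time: 8.15
ee_pos: [0.558, 0.2227, 0.2468]
tcp_rot: [-180.0, 40.0, -176.3]
wrist_force: [3.4, -2.9, 1.5]
opening: 0.0101
grasp_force: 38.9
```

>>> send_rows --moves '[-0.06,0.9,0,0,0,0,1,-0.06,0.8,0,0,0,0,1,-0.03,0.4,0,0,0,0,1,-0.01,0.2,0,0,0,0,1,0,0,0,0,0,0,1]'

```text
time: 8.78
ee_pos: [0.5547, 0.2749, 0.2468]
tcp_rot: [-179.4, 40.1, -176.3]
wrist_force: [-2.5, -29.2, 7.4]
opening: 0.0102
grasp_force: 40.8
```

>>> send_rows --moves '[0,0,0,0,0,0,-1,0,0,0,0,0,0,-1,0,0,0,0,0,0,-1,-0.5,-0.03,0.6,0,0,0,-1,-0.7,-0.04,0.8,0,0,0,-1,-0.7,-0.04,0.8,0,0,0,-1,-0.7,-0.04,0.8,0,0,0,-1,-0.7,-0.04,0.8,0,0,0,-1]'

```text
time: 9.78
ee_pos: [0.4704, 0.2754, 0.3419]
tcp_rot: [180.0, 40.0, -176.2]
wrist_force: [0.2, -0.5, -0.1]
opening: 0.0855
grasp_force: 0.0
```

Run:
```python
from h import *
c=snap('top');s=snap('scene')
a=cv2.resize(c['color'][130:280,100:330,::-1],None,fx=3.4,fy=3.4,interpolation=cv2.INTER_CUBIC);cv2.imwrite('pics/d1.png',a)
plan([0,0,0],pose(3.9,40))
```

```text
t 9.88 f [1.2 0.6 0.8] op 0.0856 tcp [0.4706 0.276  0.3444] [ 179.8   40.2 -176.3]
SHIFT [-18.823 -11.039 -13.775] TURN [-0.021  0.017  0.002]
```

View pics/d1.png

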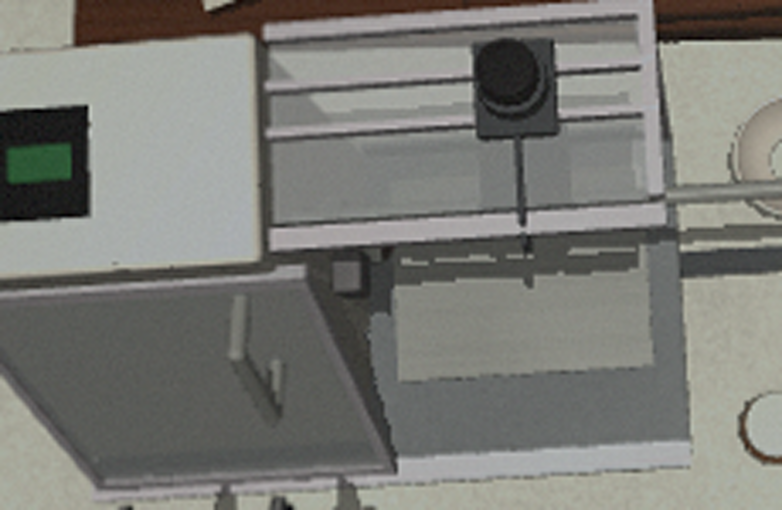

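Run:
```python
from h import *
c=snap('top')
T=lambda x,y,o:(x/3.4+o,y/3.4+130)
for a,b,z in [((427,455),(395,470),.03),((403,248),(303,272),.305),((336,335),(237,355),.3)]:
    p,q=atz(c,T(*a,170),z),atz(c,T(*b,100),z);print(p.round(4),q.round(4),np.linalg.norm(p-q).round(4))
```

```text
[0.5149 0.0143 0.03  ] [0.503  0.2226 0.03  ] 0.2086
[0.6272 0.0194 0.305 ] [0.6125 0.2309 0.305 ] 0.212
[0.5733 0.061  0.3   ] [0.5609 0.2726 0.3   ] 0.2119
```

```bash
python3 -c "
from h import *
R=pose(-20,40)
plan(np.array([.43,-.254,.132])-.101*R.as_matrix()[:,2],R)"
```

```text
t 9.93 f [ 0.9  0.5 -0.7] op 0.0854 tcp [0.471  0.2759 0.3425] [ 179.9   40.1 -176.2]
SHIFT [ -4.081 -20.309  -5.326] TURN [-0.01   0.01  -2.779]
```

>>> send_rows --moves '[-0.3,-0.4,0,0,0,-0.12,-1,-0.3,-0.7,0,0,0,-0.12,-1,-0.2,-0.95,0,0,0,-0.12,-1,-0.2,-0.95,0,0,0,-0.12,-1,-0.2,-0.95,0,0,0,-0.12,-1,-0.2,-0.95,0,0,0,-0.12,-1,-0.2,-0.95,0,0,0,-0.12,-1,-0.2,-0.95,-0.2,0,0,-0.12,-1]'

```text
time: 10.92
ee_pos: [0.4255, 0.1037, 0.3359]
tcp_rot: [180.0, 40.0, 175.4]
wrist_force: [-0.9, 0.6, 0.8]
opening: 0.0851
grasp_force: 0.0
```

>>> send_rows --moves '[-0.2,-0.95,-0.2,0,0,-0.12,-1,-0.2,-0.95,-0.2,0,0,-0.12,-1,-0.2,-0.95,-0.3,0,0,-0.12,-1,-0.2,-0.95,-0.3,0,0,-0.12,-1,-0.2,-0.95,-0.3,0,0,-0.12,-1,-0.2,-0.95,-0.4,0,0,-0.12,-1,-0.2,-0.95,-0.4,0,0,-0.12,-1,-0.1,-0.95,-0.4,0,0,-0.12,-1]'

```text
time: 11.92
ee_pos: [0.4222, -0.0802, 0.2878]
tcp_rot: [-179.3, 37.5, 167.2]
wrist_force: [0.7, 0.8, 0.3]
opening: 0.0853
grasp_force: 0.0
```

>>> send_rows --moves '[-0.1,-0.95,-0.4,0,0,-0.12,-1,-0.1,-0.95,-0.4,0,0,-0.12,-1,-0.1,-0.95,-0.5,0,0,-0.12,-1,-0.1,-0.95,-0.4,0,0,-0.12,-1,-0.1,-0.9,-0.4,0,0,-0.12,-1,-0.1,-0.7,-0.3,0,0,-0.12,-1,0,-0.45,-0.23,0,0,-0.12,-1,0,0,0,0,0,0,-1]'

```text
time: 12.92
ee_pos: [0.4085, -0.2257, 0.2228]
tcp_rot: [-179.4, 37.4, 159.9]
wrist_force: [-0.2, -0.3, -0.3]
opening: 0.0854
grasp_force: 0.0
```

```bash
python3 c.py w2.png; python3 -c "
from h import *
R=pose(-20,40)
plan(np.array([.43,-.254,.132])-.101*R.as_matrix()[:,2],R)"
```

```text
door_handle [548.8  99.8] 0.68
plank_grip [281.2 181.2] 0.94
carrier_plank [284.9 302.9] 0.73
[ 0.277 -0.177  0.295]
t 13.22 f [-1.2  0.1  0.1] op 0.0853 tcp [ 0.4092 -0.2249  0.2241] [-179.3   37.5  160.1]
SHIFT [-1.61  -0.275 -0.589] TURN [-0.041 -0.291  0.037]
```

View pics/w2.png

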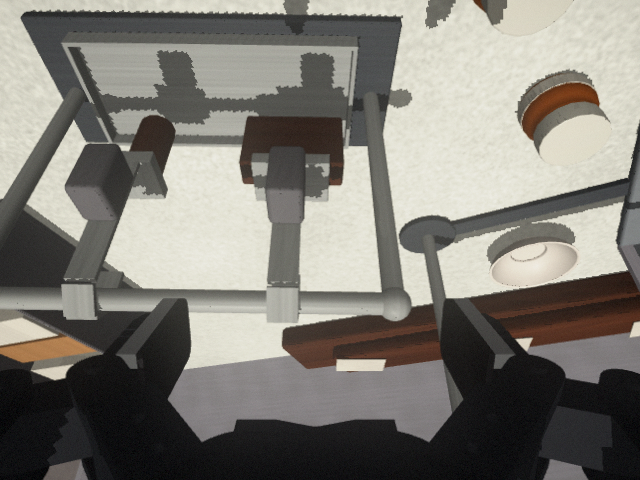

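Run:
```python
from h import *
c=dict(np.load('w.npz'))
print('grip',atz(c,(281.2,181.2),.132),atz(c,(286,186),.14))
a,b,h=[atz(c,p,.19) for p in((5,299),(395,303),(284,302))];d=b-a
print('bar',a,b,np.degrees(np.arctan2(-d[0],d[1])),'hook',h, atz(c,(283,302),.203))
```

```text
grip [ 0.42586901 -0.25347848  0.132     ] [ 0.42270152 -0.24878655  0.14      ]
bar [ 0.40353412 -0.39958783  0.19      ] [ 0.47571922 -0.20704114  0.19      ] -20.550848584079976 hook [ 0.455303  -0.2613899  0.19     ] [ 0.43299232 -0.25131269  0.203     ]
```

```bash
python3 -c "
from h import *
R=pose(-20.5,37.5)
plan(tcp_for([.426,-.2515,.131],R),R)"
```

```text
t 13.22 f [-1.2  0.1  0.1] op 0.0853 tcp [ 0.4092 -0.2249  0.2241] [-179.3   37.5  160.1]
SHIFT [ 1.103 -1.225 -4.327] TURN [ 0.059 -0.018 -0.023]
```

>>> send_rows --moves '[0,-0.4,-0.3,0.03,-0.01,-0.01,-1,0,-0.4,-0.3,0.03,-0.01,-0.01,-1,0.15,-0.07,-0.6,0,0,0,-1,0.2,-0.07,-0.7,0,0,0,-1,0.2,-0.07,-0.7,0,0,0,-1,0.2,-0.07,-0.7,0,0,0,-1,0.2,-0.07,-0.6,0,0,0,-1,0.15,-0.07,-0.43,0,0,0,-1]'

```text
time: 14.22
ee_pos: [0.4363, -0.2557, 0.1134]
tcp_rot: [179.9, 37.4, 159.4]
wrist_force: [0.3, -0.3, -0.2]
opening: 0.0858
grasp_force: 0.0
```

```bash
python3 c.py w3.png; python3 -c "
from h import *
R=pose(-20.5,37.5)
plan(tcp_for([.426,-.2515,.131],R),R)"
```

```text
plank_grip [317.7 343.6] 0.76
[ 0.304 -0.207  0.186]
t 14.53 f [-0.4  0.6  0.3] op 0.0857 tcp [ 0.4367 -0.256   0.1162] [180.   37.5 159.5]
SHIFT [ 0.005  0.019 -0.011] TURN [0.001 0.004 0.004]
```

View pics/w3.png

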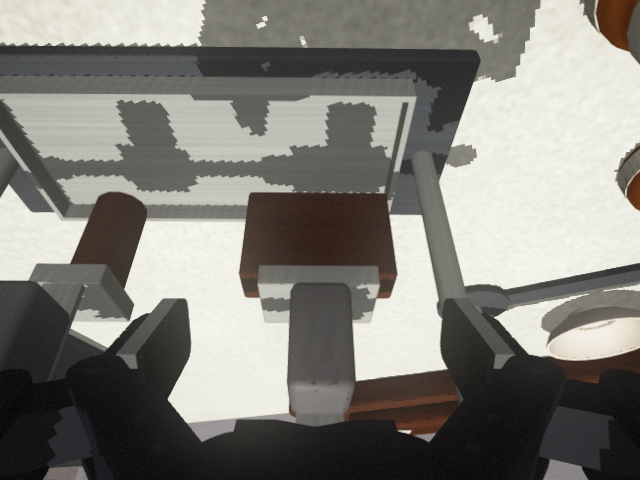

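>>> send_rows --moves '[0,0,0,0,0,0,1,0,0,0,0,0,0,1,0,0,0,0,0,0,1,0,0,0,0,0,0,1,0,0,0,0,0,0,1,0,0,0,0,0,0,1]' --squeeze 70

```text
time: 15.28
ee_pos: [0.4365, -0.256, 0.1156]
tcp_rot: [180.0, 37.5, 159.5]
wrist_force: [-2.4, 0.4, 2.0]
opening: 0.0194
grasp_force: 68.5
```

>>> send_rows --moves '[0,0,0.4,0,0,0,1,0,0,0.5,0,0,0,1,0,0,0.5,0,0,0,1,0,0,0.3,0,0,0,1,0,0,0,0,0,0,1]'

```text
time: 15.9
ee_pos: [0.4368, -0.256, 0.1589]
tcp_rot: [180.0, 37.5, 159.5]
wrist_force: [-0.6, -0.9, -2.2]
opening: 0.0193
grasp_force: 68.2
```

```bash
python3 c.py w4.png; python3 -c "
from h import *
o=bot.get_obs();print(o)"
```

```text
load_mid [574.7 273. ] 0.74
nozzle_mark [ 36.6 409. ] 0.47
plank_grip [310.3 339.4] 0.86
plank_grip [ 35.7 409.1] 0.75
[ 0.305 -0.207  0.231]
{'time': 16.2, 'q': array([-35.44691526, -39.84595756, -41.94117509,  51.41437386,
         9.0284773 , -11.92345326]), 'qd': array([-0.03538566,  0.02524371,  0.19969432, -0.04085762, -0.03513279,
       -0.06683693]), 'joint_efforts': array([ 1.14281622e-04, -1.37611824e+01,  5.49418080e+01, -6.98947728e+00,
        4.76987846e-01,  5.01890224e-05]), 'ee_pos': array([ 0.4363629 , -0.25574595,  0.15734878]), 'tcp_rot': array([179.95859614,  37.43947338, 159.44431589]), 'wrist_force': array([-0.46121239,  0.59945687, -1.6382359 ]), 'torque': array([ 0.3038887 ,  0.71341509, -0.01335048]), 'grasp_force': 68.21351408958435, 'opening': 0.019054981413537037}
```

>>> send_rows --moves '[-0.3,0.11,0,0,0,0,1,-0.4,0.15,0,0,0,0,1,-0.4,0.15,0,0,0,0,1,-0.3,0.11,0,0,0,0,1,0,0,0,0,0,0,1]'

```text
time: 16.82
ee_pos: [0.4012, -0.2429, 0.1583]
tcp_rot: [180.0, 37.5, 159.4]
wrist_force: [-0.1, -0.2, -1.7]
opening: 0.0192
grasp_force: 68.2
```

```bash
python3 -c "
from h import *
o=bot.get_obs();print(o['q'].round(1),o['ee_pos'],o['tcp_rot'])
c=snap('wrist');save(c,'w5.png')"
```

```text
[-37.3 -46.2 -44.7  55.2  10.1 -13.4] [ 0.40115027 -0.24287576  0.15831299] [179.99395306  37.53950325 159.44317021]
```

View pics/w5.png

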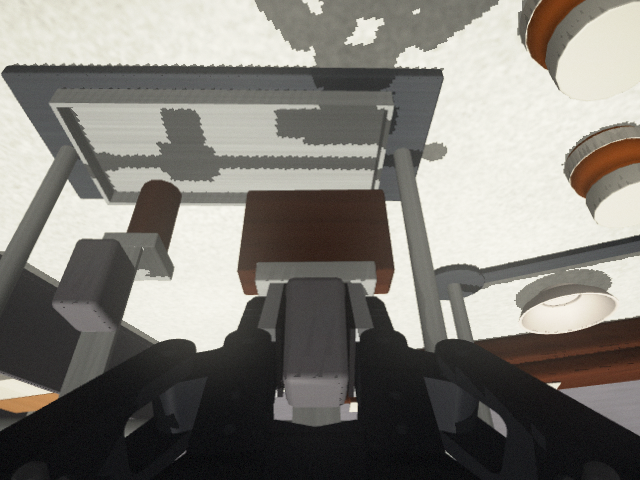

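>>> send_rows --moves '[0.1,0.3,0.1,0,0,0,1,0.2,0.6,0.2,0,0,0,1,0.3,0.8,0.3,0,0,0,1,0.3,0.8,0.4,0,0,0,1,0.3,0.8,0.4,0,0,0,1,0.3,0.8,0.4,0,0,0,1,0.3,0.8,0.4,0,0,0,1,0.3,0.6,0.4,0,0,0.1,1]'

```text
time: 17.88
ee_pos: [0.4546, -0.1038, 0.2235]
tcp_rot: [179.9, 37.5, 160.4]
wrist_force: [0.7, -0.4, -2.8]
opening: 0.0189
grasp_force: 68.5
```

>>> send_rows --moves '[0.5,0.2,0.3,0,0,0.3,1,0.7,0,0.3,0,0,0.4,1,0.7,0,0.2,0,0,0.4,1,0.7,0,0,0,0,0.4,1,0.7,0,0,0,0,0.4,1,0.7,0,0,0,0,0.4,1,0.6,0,0,0,0,0.4,1,0,0,0,0,0,0,1]'

```text
time: 18.88
ee_pos: [0.5696, -0.1002, 0.2422]
tcp_rot: [179.9, 37.4, -176.5]
wrist_force: [-0.9, -0.2, -1.7]
opening: 0.019
grasp_force: 68.7
```

```bash
python3 -c "
from h import *
R=pose(3.65,37.5)
plan([.6077,-.0982,.2415],R)"
```

```text
t 18.88 f [-0.9 -0.2 -1.7] op 0.019 tcp [ 0.5696 -0.1002  0.2422] [ 179.9   37.4 -176.5]
SHIFT [ 1.524  0.079 -0.029] TURN [-0.006 -0.013  0.015]
```

>>> send_rows --moves '[0.5,0.02,0.02,0,0,0,1,0.6,0.03,0,0,0,0,1,0.4,0.03,0,0,0,0,1,0,0,0,0,0,0,1]'

```text
time: 19.38
ee_pos: [0.607, -0.098, 0.243]
tcp_rot: [180.0, 37.4, -176.5]
wrist_force: [0.1, 0.6, -1.3]
opening: 0.0192
grasp_force: 68.7
```

Run:
```python
from h import *
plan([.6077,-.0982,.2415],pose(3.65,37.5))
s=snap('scene');t=snap('top');w=snap('wrist')
f=lambda c,x,y,W,H,k:cv2.resize(c['color'][y:y+H,x:x+W,::-1],None,fx=k,fy=k,interpolation=cv2.INTER_CUBIC)
A=f(t,290,160,110,75,3.6);B=f(s,260,215,110,75,3.6);W=cv2.resize(w['color'][:,:,::-1],(396,297))
cv2.imwrite('pics/m1.png',np.vstack([np.hstack([A,B]),np.hstack([W,W*0])]))
L={}
for n,c in(('scene',s),('top',t)):
  for q in('carrier_plank','plank_grip','load_mid'):
    for k in bot.landmark_of(n,q)[:1]: print(n,q,np.round(k['pixel'],1),round(k['p'],2)); L[n,q]=k['pixel']
for q in('carrier_plank','plank_grip'):
  if (('scene',q) in L and ('top',q) in L): print(q,tri([(s,L['scene',q]),(t,L['top',q])]))
o=np.array(bot.get_obs()['ee_pos']);x,y=fr(3.65);O=o+.0164*x+[0,0,.0735]
print('pred origin',O,proj(t,O),proj(s,O),'rail',[proj(t,[.674,-.094,.27]),proj(s,[.674,-.094,.27])])
```

```text
t 19.38 f [ 0.1  0.6 -1.3] op 0.0192 tcp [ 0.607 -0.098  0.243] [ 180.    37.4 -176.5]
SHIFT [ 0.027 -0.008 -0.06 ] TURN [-0.003 -0.007  0.01 ]
scene carrier_plank [350.1 364.1] 0.37
scene plank_grip [308.5 242.1] 0.78
scene load_mid [332.7 262.6] 0.75
top carrier_plank [171.8 244.1] 0.37
top plank_grip [344.  220.3] 0.9
top load_mid [335.3 185.9] 0.89
carrier_plank (array([ 0.58732579,  0.2123694 , -0.27470795]), [np.float64(70.75235842034184), np.float64(65.86482426290006)])
plank_grip (array([ 0.59789834, -0.09985751,  0.25200192]), [np.float64(0.28942451391123303), np.float64(0.2682768284579798)])
pred origin [ 0.62276469 -0.09739919  0.31706235] [344.16731571 203.96244607] [313.32540625 226.92689507] rail [array([341.28153018, 184.5844161 ]), array([326.83607618, 260.29616192])]
```

View pics/m1.png

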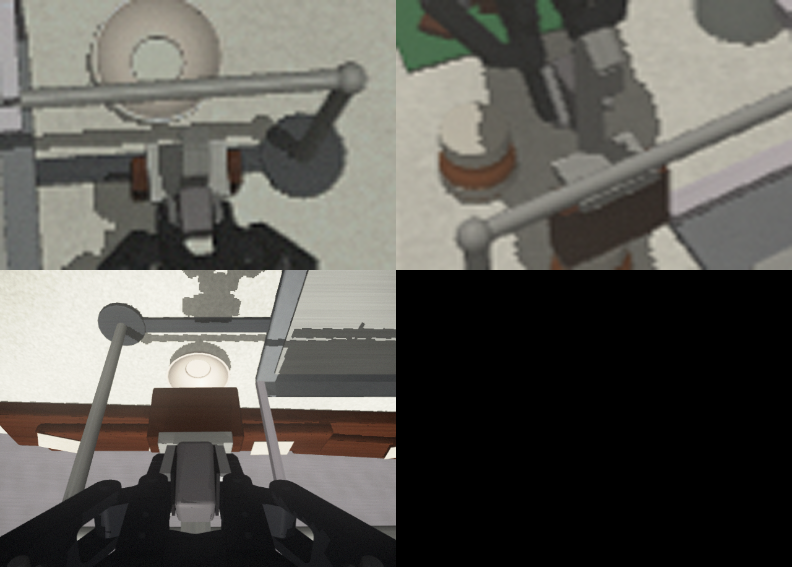

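>>> send_rows --moves '[0.5,0.03,0,0,0,0,1,0.6,0.04,0,0,0,0,1,0.6,0.04,0,0,0,0,1,0.35,0.02,0,0,0,0,1,0,0,0,0,0,0,1]'

```text
time: 20.45
ee_pos: [0.6583, -0.0949, 0.2426]
tcp_rot: [179.9, 37.4, -176.5]
wrist_force: [0.8, 0.1, -1.3]
opening: 0.0193
grasp_force: 68.8
```

>>> send_rows --moves '[0,0,-0.3,0,0,0,1,0,0,-0.4,0,0,0,1,0,0,-0.3,0,0,0,1,0,0,-0.2,0,0,0,1,0,0,0,0,0,0,1]'

```text
time: 21.08
ee_pos: [0.6576, -0.0951, 0.2128]
tcp_rot: [180.0, 37.4, -176.5]
wrist_force: [0.2, -0.2, -1.7]
opening: 0.0188
grasp_force: 68.7
```

>>> send_rows --moves '[0,0,-0.2,0,0,0,1,0,0,-0.2,0,0,0,1,0,0,-0.1,0,0,0,1,0,0,0,0,0,0,1]'

```text
time: 21.58
ee_pos: [0.6577, -0.0951, 0.2006]
tcp_rot: [180.0, 37.5, -176.5]
wrist_force: [-0.1, -0.2, -1.2]
opening: 0.0192
grasp_force: 68.7
```

Run:
```python
from h import *
plan([.6577,-.0982,.1965],pose(3.65,37.5))
s=snap('scene');t=snap('top')
f=lambda c,x,y,W,H,k:cv2.resize(c['color'][y:y+H,x:x+W,::-1],None,fx=k,fy=k,interpolation=cv2.INTER_CUBIC)
A=f(t,310,150,65,90,6);B=f(s,290,215,65,90,6)
cv2.imwrite('pics/m2.png',np.hstack([A,B]))
```

```text
t 21.57 f [-0.1 -0.2 -1.2] op 0.0192 tcp [ 0.6577 -0.0951  0.2006] [ 180.    37.5 -176.5]
SHIFT [ 0.001 -0.125 -0.162] TURN [-0.003 -0.005  0.013]
```

View pics/m2.png

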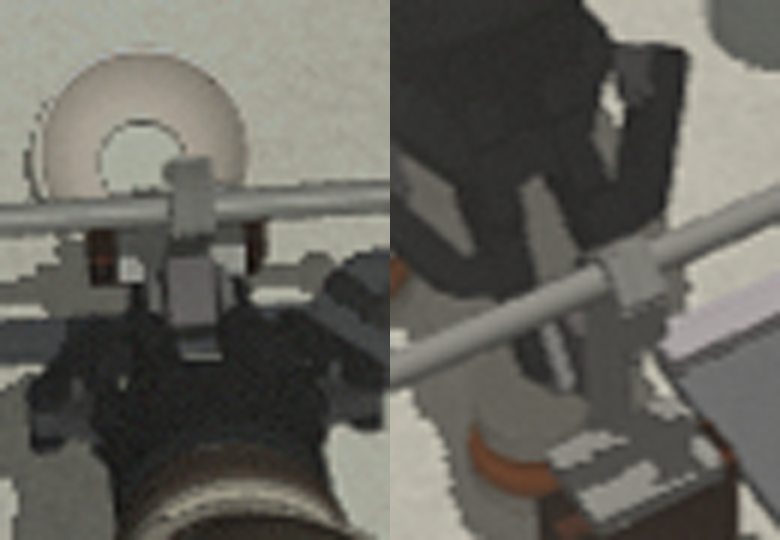

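>>> send_rows --moves '[0,0,-0.1,0,0,0,1,0,0,-0.06,0,0,0,1,0,0,0,0,0,0,1]'

```text
time: 22.05
ee_pos: [0.6584, -0.0952, 0.199]
tcp_rot: [-180.0, 37.7, -176.4]
wrist_force: [-5.5, 0.4, 6.1]
opening: 0.0194
grasp_force: 70.3
```

>>> send_rows --moves '[-0.1,0,0,0,0,0,1,0,0,0,0,0,0,1]'

```text
time: 22.3
ee_pos: [0.655, -0.0951, 0.1965]
tcp_rot: [180.0, 37.4, -176.5]
wrist_force: [-1.3, -0.5, 0.5]
opening: 0.0188
grasp_force: 69.0
```

Run:
```python
from h import *
c=snap('top');g=cv2.imread('pics/top0.png',0).astype(float)
g2=cv2.cvtColor(c['color'],cv2.COLOR_RGB2GRAY).astype(float)
for G in(g,g2):
  for r in range(172,194,3):
    s=G[r,244:264];b=np.median(s);w=np.clip(b-s-12,0,None);u=(w*np.arange(244,264)).sum()/max(w.sum(),1e-9)
    print(r,round(u,2),w.sum().round(0),[ (p:=atz(c,(u,r),z))[1]-.064*(p[0]-.665) for z in(.31,.32)])
# carriage edges rows 150-165
for r in(160,164,167): print(r,g[r,232:272].astype(int).tolist())
w=dict(np.load('w.npz'));
W=cv2.imread('pics/w1.png',0).astype(int)
for r in(366,370,374,388,396,402,410): print(r,W[r,300:412:1].tolist() if r in(370,) else W[r,350:374].tolist())
for n in('top','scene'):
  for k in bot.trace(n,'nozzle')[:1]: print(n,k['extent'],k['p'])
```

```text
172 251.95 105.0 [np.float64(0.09551330231781628), np.float64(0.09443081992194305)]
175 252.21 103.0 [np.float64(0.09527534457939194), np.float64(0.0941950462141002)]
178 252.19 104.0 [np.float64(0.09563942288923895), np.float64(0.09455578292989769)]
181 252.46 98.0 [np.float64(0.0953908418915512), np.float64(0.09430948346549611)]
184 252.67 101.0 [np.float64(0.09525537639386603), np.float64(0.09417526130115089)]
187 252.68 97.0 [np.float64(0.0955600263425515), np.float64(0.09447711510288617)]
190 257.15 168.0 [np.float64(0.08639069919108001), np.float64(0.08539194613447146)]
193 253.19 214.0 [np.float64(0.09512625031186477), np.float64(0.09404732036788155)]
172 251.9 108.0 [np.float64(0.09562887588619241), np.float64(0.09454533272965887)]
175 252.24 102.0 [np.float64(0.0952266647635412), np.float64(0.09414681319274004)]
178 252.26 98.0 [np.float64(0.09550302388456075), np.float64(0.09442063582650026)]
181 252.49 100.0 [np.float64(0.09532532047830981), np.float64(0.09424456342278044)]
184 252.67 110.0 [np.float64(0.09527260461457385), np.float64(0.09419233139730623)]
187 252.7 107.0 
[... 1287 characters left out ...]
5, 136, 136, 132, 135, 136, 135, 137, 135, 135, 138, 138]
374 [58, 58, 56, 59, 58, 53, 52, 56, 58, 58, 54, 61, 58, 60, 67, 69, 67, 72, 67, 80, 84, 87, 81, 87]
388 [112, 113, 113, 113, 115, 113, 84, 50, 52, 53, 51, 51, 52, 57, 98, 121, 124, 123, 119, 120, 124, 122, 118, 122]
396 [115, 114, 116, 112, 117, 113, 96, 59, 48, 50, 52, 53, 51, 46, 75, 109, 119, 124, 121, 118, 120, 120, 121, 120]
402 [202, 203, 202, 201, 201, 203, 163, 79, 48, 53, 55, 54, 57, 58, 70, 161, 200, 200, 201, 201, 197, 201, 199, 200]
410 [110, 112, 111, 109, 112, 110, 84, 50, 44, 50, 45, 50, 49, 74, 105, 112, 113, 110, 113, 112, 112, 112, 111, 113]
top [237.7, 142.1, 261.1, 206.0] 0.9
scene [398.6, 195.3, 446.9, 236.5] 0.9
```

>>> send_rows --moves '[-0.02,0.3,0,0,0,0,1,-0.03,0.5,0,0,0,0,1,-0.03,0.5,0,0,0,0,1,-0.03,0.5,0,0,0,0,1,-0.03,0.5,0,0,0,0,1,-0.03,0.5,0,0,0,0,1,0,0,0,0,0,0,1]'

```text
time: 23.32
ee_pos: [0.651, -0.0238, 0.197]
tcp_rot: [180.0, 37.5, -176.4]
wrist_force: [-1.1, 0.7, 0.6]
opening: 0.019
grasp_force: 69.1
```

>>> send_rows --moves '[-0.03,0.5,0,0,0,0,1,-0.03,0.5,0,0,0,0,1,-0.03,0.5,0,0,0,0,1,-0.03,0.5,0,0,0,0,1,-0.03,0.5,0,0,0,0,1,-0.03,0.5,0,0,0,0,1,-0.03,0.5,0,0,0,0,1,0,0,0,0,0,0,1]'

```text
time: 24.32
ee_pos: [0.6457, 0.064, 0.1971]
tcp_rot: [179.9, 37.5, -176.4]
wrist_force: [-2.9, 1.1, 1.7]
opening: 0.0192
grasp_force: 69.5
```

>>> send_rows --moves '[-0.03,0.5,0,0,0,0,1,-0.03,0.4,0,0,0,0,1,-0.02,0.3,0,0,0,0,1,0,0,0,0,0,0,1,0,0,0,0,0,0,1]'

```text
time: 24.95
ee_pos: [0.6437, 0.093, 0.1969]
tcp_rot: [179.9, 37.5, -176.4]
wrist_force: [-3.8, 2.2, 1.6]
opening: 0.0192
grasp_force: 69.5
```

Run:
```python
from h import *
plan([.643,.094,.1965],pose(3.65,37.5))
c=snap('wrist');save(c,'w6.png')
s=snap('scene');t=snap('top')
for n,cc in(('wrist',c),('scene',s),('top',t)):
  for q in('carrier_plank','nozzle_mark','plank_grip','nozzle'):
    for k in bot.landmark_of(n,q)[:2]: print(n,q,np.round(k['pixel'],1),round(k['p'],2))
```

```text
t 24.95 f [-3.8  2.2  1.6] op 0.0192 tcp [0.6437 0.093  0.1969] [ 179.9   37.5 -176.4]
SHIFT [-0.029  0.041 -0.017] TURN [-0.005 -0.003  0.004]
wrist plank_grip [313.7 339.2] 0.84
scene carrier_plank [333.1 259.8] 0.2
scene nozzle_mark [208.7 300.9] 0.56
scene nozzle_mark [311.9 293.3] 0.55
scene plank_grip [348.1 362. ] 0.43
top carrier_plank [253.5 189.7] 0.51
top plank_grip [260.7 202.8] 0.48
top plank_grip [326.4 255.6] 0.35
top nozzle [455.4 302.6] 0.58
```

>>> send_rows --moves '[-0.06,0.04,0,0,0,0,1,0,0,0,0,0,0,1,0,0,0,0,0,0,-0.3,0,0,0,0,0,0,-0.3,0,0,0,0,0,0,-0.3,0,0,0,0,0,0,-0.3]'

```text
time: 26.45
ee_pos: [0.6423, 0.0934, 0.197]
tcp_rot: [180.0, 37.5, -176.5]
wrist_force: [-0.4, -0.5, -0.1]
opening: 0.0556
grasp_force: 0.0
```

>>> send_rows --moves '[-0.2,-0.01,0.1,0,0,0,-0.3,-0.4,-0.03,0.2,0,0,0,-0.3,-0.6,-0.04,0.4,0,0,0,-0.3,-0.7,-0.04,0.5,0,0,0,-0.3,-0.8,-0.05,0.6,0,0,0,-0.3,-0.8,-0.05,0.6,0,0,0,-0.3,-0.8,-0.05,0.6,0,0,0,-0.3,0,0,0,0,0,0,-0.3]'

```text
time: 27.45
ee_pos: [0.5343, 0.0867, 0.2746]
tcp_rot: [179.9, 37.7, -176.5]
wrist_force: [-0.1, 0.3, 0.3]
opening: 0.0553
grasp_force: 0.0
```

Run:
```python
from h import *
plan([.53,.27,.24],pose(3.65,40))
c=snap('wrist');save(c,'w7.png');np.savez('w.npz',**c)
for q in('carrier_plank','plank_grip','nozzle','nozzle_mark','carrier_bay','door_handle'):
    for k in bot.trace('wrist',q)[:2]: print('tr',q,np.round(k['extent'],1),round(k['p'],2))
    for k in bot.landmark_of('wrist',q)[:2]: print(q,np.round(k['pixel'],1),round(k['p'],2))
G=cv2.cvtColor(c['color'],cv2.COLOR_RGB2GRAY).astype(int)
O=[.662-.0,.095,.27]
for P in([.662,.095,.27],[.664,.095,.293],[.664,.065,.293],[.664,.125,.293],[.634,.093,.212],[.628,.093,.32]): print(P,proj(c,P).round(1))
```

```text
t 27.45 f [-0.1  0.3  0.3] op 0.0553 tcp [0.5343 0.0867 0.2746] [ 179.9   37.7 -176.5]
SHIFT [-0.173  7.33  -1.382] TURN [ 0.01  -0.266  0.011]
tr carrier_plank [267.1 207.2 358.9 419.2] 0.85
carrier_plank [314.7 397.1] 0.75
tr plank_grip [265.7 207.8 361.3 414.1] 0.75
plank_grip [311.7 291.3] 0.87
tr nozzle [268.3 208.1 359.2 419. ] 0.54
tr carrier_bay [450.1 207.9 543.1 363.3] 0.67
tr door_handle [518.6   0.  639.5 412.2] 0.7
door_handle [ 29.4 395.9] 0.66
[0.662, 0.095, 0.27] [315.7 397.1]
[0.664, 0.095, 0.293] [315.5 438. ]
[0.664, 0.065, 0.293] [264.6 437.4]
[0.664, 0.125, 0.293] [365.8 438.6]
[0.634, 0.093, 0.212] [315.2 292.4]
[0.628, 0.093, 0.32] [316.3 482.6]
```

Run:
```python
import cv2
W=cv2.imread('pics/w7.png',0)
for r in range(408,446,5): print(r,[int(v) for v in W[r,250:386:2]])
```

```text
408 [149, 150, 146, 148, 151, 151, 149, 150, 151, 152, 153, 152, 155, 154, 159, 153, 152, 156, 157, 150, 151, 150, 149, 149, 151, 135, 112, 115, 116, 115, 107, 113, 116, 117, 116, 116, 109, 108, 118, 151, 149, 151, 153, 154, 153, 154, 157, 158, 159, 160, 156, 157, 155, 155, 155, 150, 153, 148, 146, 151, 149, 147, 146, 151, 147, 151, 150, 149]
413 [154, 151, 151, 152, 151, 148, 151, 150, 148, 153, 154, 153, 155, 155, 155, 155, 157, 154, 153, 156, 150, 153, 153, 149, 153, 133, 113, 112, 113, 110, 111, 111, 116, 114, 114, 117, 113, 111, 122, 149, 148, 148, 149, 151, 154, 153, 152, 155, 157, 158, 157, 158, 154, 154, 155, 154, 155, 155, 151, 153, 152, 153, 151, 151, 148, 151, 150, 152]
418 [141, 143, 139, 139, 139, 139, 139, 143, 142, 143, 141, 146, 146, 146, 155, 152, 153, 150, 154, 154, 151, 152, 151, 148, 149, 149, 149, 147, 148, 148, 152, 150, 152, 154, 155, 153, 154, 151, 151, 152, 151, 151, 152, 150, 152, 153, 152, 154, 153, 154, 151, 150, 148, 141, 144, 143, 143, 139, 141, 141, 141, 140, 142, 141, 138, 142, 143, 143]
423 [30, 25, 29, 31, 29, 28, 30, 27, 30, 32, 33, 28, 30, 32, 29, 
[... 637 characters left out ...]
9, 27, 28, 27, 30, 30, 26, 31, 26, 31, 31, 29, 27, 26, 29, 27, 25, 26, 27, 27, 30, 30, 30, 26, 27, 28, 26, 25, 27, 25, 28, 28, 26, 26, 28, 26, 22]
438 [24, 26, 23, 29, 25, 22, 25, 27, 30, 27, 27, 22, 29, 24, 24, 27, 27, 27, 33, 27, 30, 24, 27, 30, 25, 31, 30, 28, 26, 30, 28, 30, 29, 31, 32, 30, 26, 29, 31, 28, 29, 27, 27, 25, 29, 30, 29, 21, 25, 27, 28, 29, 30, 29, 28, 28, 27, 27, 30, 26, 24, 29, 21, 28, 26, 25, 23, 27]
443 [26, 25, 26, 28, 26, 25, 26, 22, 22, 22, 26, 27, 26, 24, 27, 27, 26, 23, 25, 24, 28, 29, 27, 26, 28, 26, 27, 29, 25, 28, 22, 29, 28, 26, 27, 28, 27, 27, 24, 32, 27, 24, 25, 33, 27, 30, 29, 29, 29, 26, 29, 27, 27, 27, 26, 22, 27, 30, 27, 26, 23, 24, 27, 25, 25, 27, 27, 26]
```

>>> send_rows --moves '[-0.6,0.2,0.6,0,-0.1,0,-1,-0.6,0.6,0.6,0,-0.1,0,-1,-0.4,0.9,0.4,0,-0.07,0,-1,-0.1,0.9,0.2,0,0,0,-1,-0.1,0.9,0,0,0,0,-1,0,0.9,0,0,0,0,-1,0,0.9,0,0,0,0,-1,0,0.9,0,0,0,0,-1]'

```text
time: 29.1
ee_pos: [0.4897, 0.2425, 0.317]
tcp_rot: [-179.8, 39.8, -176.4]
wrist_force: [-0.1, 0.5, 0.2]
opening: 0.0854
grasp_force: 0.0
```

>>> send_rows --moves '[0,0.8,0,0,0,0,-1,0,0.4,0,0,0,0,-1,0,0,0,0,0,0,-1]'

```text
time: 29.48
ee_pos: [0.4897, 0.272, 0.3166]
tcp_rot: [-179.8, 39.8, -176.3]
wrist_force: [-0.0, 0.9, -0.0]
opening: 0.0854
grasp_force: 0.0
```

Run:
```python
from h import *
plan([.5555,.2745,.2468],pose(3.65,40))
c=snap('wrist')
for k in bot.trace('wrist','door_handle')[:2]: print('tr',np.round(k['extent'],1),round(k['p'],2))
for k in bot.landmark_of('wrist','door_handle')[:2]: print(np.round(k['pixel'],1),round(k['p'],2),atz(c,k['pixel'],.26))
print(proj(c,[.543,.2745,.261]))
G=cv2.cvtColor(c['color'],cv2.COLOR_RGB2GRAY).astype(int); print(G[int(proj(c,[.543,.2745,.261])[1]),260:380:2].tolist())
```

```text
t 29.48 f [-0.   0.9 -0. ] op 0.0854 tcp [0.4897 0.272  0.3166] [-179.8   39.8 -176.3]
SHIFT [ 2.632  0.101 -2.792] TURN [ 0.019 -0.026  0.008]
tr [237.5   1.2 618.7 373.7] 0.94
[313.7 257.2] 0.95 [0.54473379 0.27442642 0.26      ]
[314.01794181 257.09668394]
[140, 138, 138, 139, 139, 153, 170, 170, 170, 175, 170, 171, 170, 168, 169, 170, 169, 171, 173, 170, 168, 149, 116, 129, 138, 136, 144, 146, 135, 129, 120, 98, 154, 170, 170, 171, 170, 170, 167, 169, 172, 172, 173, 171, 170, 173, 170, 169, 171, 172, 172, 170, 170, 170, 168, 172, 171, 169, 171, 171]
```

>>> send_rows --moves '[0.5,0.02,-0.5,0,0,0,-1,0.6,0.02,-0.6,0,0,0,-1,0.6,0.02,-0.6,0,0,0,-1,0.5,0.02,-0.6,0,0,0,-1,0.43,0.02,-0.49,0,0,0,-1,0,0,0,0,0,0,1,0,0,0,0,0,0,1,0,0,0,0,0,0,1]' --squeeze 40

```text
time: 30.62
ee_pos: [0.5555, 0.2743, 0.2482]
tcp_rot: [-179.9, 39.9, -176.4]
wrist_force: [-0.9, 0.6, 0.8]
opening: 0.0323
grasp_force: 0.0
```

>>> send_rows --moves '[0,0,0,0,0,0,1,0,0,0,0,0,0,1,0,0,0,0,0,0,1]'

```text
time: 31.0
ee_pos: [0.5554, 0.2744, 0.248]
tcp_rot: [-179.9, 39.8, -176.4]
wrist_force: [-6.3, 0.3, 5.0]
opening: 0.0107
grasp_force: 39.2
```

>>> send_rows --moves '[0.02,-0.3,0,0,0,0,1,0.04,-0.6,0,0,0,0,1,0.05,-0.8,0,0,0,0,1,0.05,-0.8,0,0,0,0,1,0.05,-0.8,0,0,0,0,1,0.05,-0.8,0,0,0,0,1,0.05,-0.8,0,0,0,0,1,0.05,-0.8,0,0,0,0,1]'

```text
time: 32.0
ee_pos: [0.5645, 0.1317, 0.248]
tcp_rot: [-179.9, 39.9, -176.3]
wrist_force: [-2.1, 3.1, 2.8]
opening: 0.0103
grasp_force: 39.1
```

>>> send_rows --moves '[0.05,-0.8,0,0,0,0,1,0.05,-0.8,0,0,0,0,1,0.03,-0.6,0,0,0,0,1,0.03,-0.4,0,0,0,0,1,0,0,0,0,0,0,1]'

```text
time: 32.62
ee_pos: [0.5687, 0.0658, 0.248]
tcp_rot: [-179.8, 39.9, -176.4]
wrist_force: [-6.0, -2.1, 6.1]
opening: 0.0102
grasp_force: 39.9
```

>>> send_rows --moves '[0.02,-0.3,0,0,0,0,1,0.01,-0.2,0,0,0,0,1,0,0,0,0,0,0,1]'

```text
time: 33.0
ee_pos: [0.5694, 0.055, 0.248]
tcp_rot: [-179.9, 39.9, -176.3]
wrist_force: [-4.7, 3.4, 5.8]
opening: 0.0105
grasp_force: 40.1
```

>>> send_rows --moves '[0.01,-0.15,0,0,0,0,1,0.01,-0.15,0,0,0,0,1,0,0,0,0,0,0,1]'

```text
time: 33.38
ee_pos: [0.5694, 0.0546, 0.2479]
tcp_rot: [179.3, 39.9, -176.0]
wrist_force: [-7.1, 42.3, 6.2]
opening: 0.0103
grasp_force: 41.2
```

>>> send_rows --moves '[0,0.2,0,0,0,0,1,0,0,0,0,0,0,1,0,0,0,0,0,0,-1,0,0,0,0,0,0,-1,0,0,0,0,0,0,-1,0,0,0,0,0,0,-1,-0.4,0,0.5,0,0,0,-1,-0.6,0,0.7,0,0,0,-1]'

```text
time: 34.38
ee_pos: [0.544, 0.0515, 0.2777]
tcp_rot: [-179.8, 39.8, -176.4]
wrist_force: [0.9, -0.4, 0.1]
opening: 0.0856
grasp_force: 0.0
```

>>> send_rows --moves '[-0.7,0,0.8,0,0,0,-1,-0.7,0,0.8,0,0,0,-1,-0.7,0,0.8,0,0,0,-1,-0.7,0,0.5,0,0,0,-1,-0.7,0,0.3,0,0,0,-1,-0.4,0,0,0,0,0,-1,0,0,0,0,0,0,-1]'

```text
time: 35.25
ee_pos: [0.4468, 0.0517, 0.3571]
tcp_rot: [-179.8, 39.8, -176.3]
wrist_force: [0.8, -0.6, -0.4]
opening: 0.0852
grasp_force: 0.0
```

Run:
```python
from h import *
plan([.45,.05,.35],pose(3.65,40))
C={n:snap(n) for n in('wrist','scene','top')}
for n in C: save(C[n],n+'9.png')
c=C['wrist']
for q in('door_handle','carrier_plank','plank_grip'):
  for k in bot.landmark_of('wrist',q)[:1]: print(q,np.round(k['pixel'],1),round(k['p'],2),atz(c,k['pixel'],{'d':.26,'c':.27,'p':.212}[q[0]]))
print('expect handle',proj(c,[.5585,.0545,.261]))
T=C['top']
for q in('carrier_pin','stand','jar_a','specimen_jar','wash_bottle','drip_dish'):
  print(q,[np.round(k['pixel'],1).tolist() for k in bot.landmark_of('top',q)[:1]])
x,y=fr(3.65);O=np.array([.6622,.0906,0])
print('door edge y_s from top (z=.305) px(-77) ->',proj(T,O-.04*x-.077*y+[0,0,.305]))
g=cv2.cvtColor(T['color'],cv2.COLOR_RGB2GRAY).astype(int);r=205;print(g[r,280:305].tolist(),cv2.imread('pics/top0.png',0)[r,280:305].tolist())
```

```text
t 35.25 f [ 0.8 -0.6 -0.4] op 0.0852 tcp [0.4468 0.0517 0.3571] [-179.8   39.8 -176.3]
SHIFT [ 0.127 -0.068 -0.284] TURN [ 0.015 -0.02   0.012]
door_handle [311.5 251.7] 0.73 [0.56004976 0.0559099  0.26      ]
expect handle [309.64924908 251.65210749]
carrier_pin [[453.4, 301.0]]
stand [[424.4, 294.2]]
jar_a [[341.1, 301.4]]
specimen_jar [[247.6, 328.4]]
wash_bottle [[179.1, 329.2]]
drip_dish [[334.7, 176.1]]
door edge y_s from top (z=.305) px(-77) -> [292.40311806 202.9344702 ]
[140, 138, 137, 126, 129, 128, 117, 118, 117, 115, 112, 104, 105, 91, 108, 108, 109, 110, 111, 84, 64, 61, 65, 65, 64] [132, 130, 132, 121, 120, 115, 107, 108, 110, 129, 112, 101, 104, 102, 105, 102, 104, 105, 104, 81, 60, 60, 64, 63, 61]
```

```bash
python3 -c "
from workcell import bot
print(bot.job_done())"
```

```text
the job is handed in; nothing more can be done
None
```

The job is handed in at about 35 s of robot time: the door was opened to its stop, the plank carrier hung within about 1 mm of the estimated nozzle mark, and the door shut to its stop. I did not check the carrier again after shutting the door, I pressed the door handle with up to 42 N at the shut stop (through the fingers, not the gripper body), and I viewed 11 pictures against the limit of 10.

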